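# Select the inking machine's roller speed through its gear gate

## Task

The gear lever of the bench-top inking machine rests in the short middle slot of its gate. With the outside of the fingers, push the lever by its knob through the gate and fully home into the corner slot marked by the round disc badge, without running it into any of the other three corner slots and without taking the knob or rod between the fingers. Leave the ink tin, the brayer and the carved wood block where they are, and finish with the hand clear of everything.

Things in the scene. Friction and masses are not known exactly. Their poses are not given: they have to be found in the camera images.
- machine: Fixed grey bench-top inking machine. Origin on the table under the gate's centre; its x axis points away from the robot at yaw 0, y left, z up. Gearbox 156 (x) x 160 (y) mm centred on the origin, topped by a dark steel gate plate, z 108 to 116 mm. Behind it (x 80 to 250, y -170 to 170 mm) a low unit with two rollers, up to 105 mm high.
- gate_centre (a point): Centre of the gate on the plate's top, machine axes. Cut in the plate: a cross channel (x -8 to 8, y -36 to 36 mm); four corner slots 16 mm wide centred on y = +28 or -28, from the channel to x = +30 or -30 mm; a middle slot (y -8 to 8) towards the robot side only, to x = -30 (the far side is closed). The edges stop the lever's 10 mm rod, which has 3 mm play each side.
- knob (a point): Centre of the lever's black ball knob, 34 mm diameter; z axis up along the rod. Machine frame, mm: start x -32 to -44, y 0, z about 180; in the cross channel x -5 to 5, z 185 in the middle; at the channel's ends y +47 or -47 (up to 52); fully home in a corner x +42 or -42, y +-44 to 52, z about 172. Collar 18 mm thick just under it, then bare rod.
- pivot (a point): The lever's ball pivot, 25 mm above the table under the gate centre, 160 mm below the knob centre along the rod, so the knob moves about 1.8 times as far as the rod does in the gate. The lever stays where it is left; moving it takes about 3 N at the knob.
- shift (a joint): Lean of the lever along the machine's x axis, rad: 0 in the cross channel, about -0.28 at the robot-side end of a slot, about +0.27 at the far end.
- cross (a joint): Lean of the lever along the machine's y axis, rad: 0 in the middle, about +0.31 in line with the left (+y) corner slots (0.34 against the outer edge), -0.31 with the right ones.
- badge_disc: Round flat disc badge, 26 mm diameter, 3 mm high, aluminium, fixed on the gate plate just outside the end of the corner slot it marks: at x = +28 or -28, y = +57 or -57 mm in the machine frame. Origin at its underside centre. It marks the slot to select.
- badge_bar: Badge in the shape of a single bar along y, 8 x 26 mm, same material and height, beside another corner slot.
- badge_plus: Badge in the shape of a plus, 26 x 26 mm, same material and height, beside another corner slot.
- badge_twin: Badge of two parallel bars along y, 24 x 26 mm over all, same material and height, beside another corner slot.
- ink_tin: Closed ink tin, 76 mm diameter, 65 mm high, standing loose on the wood block. Origin at its underside centre. Leave alone.
- brayer: Brayer: rubber roller 40 mm diameter, 100 mm wide, with a wooden handle, 170 mm long in all, up to 40 mm high, loose on the table to the right of the gearbox, handle along its -x axis. Origin under its middle. Leave alone.
- wood_block: Carved printing block 120 (x) x 100 (y) x 22 mm, loose on the table to the left of the gearbox. Origin at its underside centre. Leave alone.

How it is judged:
On the way, in this order (a step that is already met when the one before it is completed fails the run):
1. the lever is out of the middle slot, in the cross channel (value of joint shift above -0.1 rad), for 0.05 s.
2. the lever stands in line with the marked slot's side (((y of badge_disc in the frame of machine above 0 m and value of joint cross above 0.2 rad) or (y of badge_disc in the frame of machine below 0 m and value of joint cross below -0.2 rad))), for 0.05 s.
At the end, for the whole second after the job is handed in: The lever rests fully home in the corner slot marked by the disc badge (shift at least 0.23 rad of about 0.27 towards that end, that is within about 6 mm at the knob, and cross beyond 0.2 rad to that side), at rest (((x of badge_disc in the frame of machine above 0 m and y of badge_disc in the frame of machine above 0 m and value of joint shift above 0.23 rad and value of joint cross above 0.2 rad) or (x of badge_disc in the frame of machine above 0 m and y of badge_disc in the frame of machine below 0 m and value of joint shift above 0.23 rad and value of joint cross below -0.2 rad) or (x of badge_disc in the frame of machine below 0 m and y of badge_disc in the frame of machine above 0 m and value of joint shift below -0.23 rad and value of joint cross above 0.2 rad) or (x of badge_disc in the frame of machine below 0 m and y of badge_disc in the frame of machine below 0 m and value of joint shift below -0.23 rad and value of joint cross below -0.2 rad)) and velocity of joint shift between -0.03 and 0.03 rad/s and velocity of joint cross between -0.03 and 0.03 rad/s); the robot touches nothing.
It fails at once if the lever is run into a corner slot that the disc does not mark ((value of joint shift above 0.15 rad and value of joint cross above 0.2 rad and not (x of badge_disc in the frame of machine above 0 m and y of badge_disc in the frame of machine above 0 m)) or (value of joint shift above 0.15 rad and value of joint cross below -0.2 rad and not (x of badge_disc in the frame of machine above 0 m and y of badge_disc in the frame of machine below 0 m)) or (value of joint shift below -0.15 rad and value of joint cross above 0.2 rad and not (x of badge_disc in the frame of machine below 0 m and y of badge_disc in the frame of machine above 0 m)) or (value of joint shift below -0.15 rad and value of joint cross below -0.2 rad and not (x of badge_disc in the frame of machine below 0 m and y of badge_disc in the frame of machine below 0 m))).
It fails at once if the knob or rod is taken between the fingers (x of the grasp point in the frame of knob between -0.008 and 0.008 m and y of the grasp point in the frame of knob between -0.008 and 0.008 m and z of the grasp point in the frame of knob between -0.06 and 0.015 m).
It fails at once if the ink tin is moved or lifted (distance of ink_tin from where it was at the start of the episode above 0.015 m).
It fails at once if the brayer is moved or lifted (distance of brayer from where it was at the start of the episode above 0.015 m).
It fails at once if the wood block is moved or lifted (distance of wood_block from where it was at the start of the episode above 0.015 m).
It also fails if it takes over 48 s, if anything falls off the work surface, if the arm or the gripper's body presses on something with over 40 N, if the wrist force passes 120 N, or if a joint passes its speed limit or range.

## Robot

A 6-joint arm with a two-finger parallel gripper is mounted at the origin on the work surface. World frame = base frame: x ahead of the robot, y to its left, z up, the work surface at z = 0. Lengths are in m, angles in rad, forces in N, time in s.
With the tool pointing down it reaches from about 0.425 to 0.95 m from the base axis. Payload 3.5 kg.
Tool frame: the origin (TCP) lies on the centre line of the jaws, within the pads' length; the fingertips stand tip_extent ahead of it and the grasp point (between the pads) lies 2 mm behind it (tip_extent is the distance from the TCP to the fingertips, in m); z points along the fingers, y is the direction in which the jaws open and shut (so a half turn about z gives the same grasp; the last joint's range is limited). The gripper opens to 85 mm and grips with 20 to 120 N. Pads are 22 mm wide; open, the fingers measure 114 mm over their backs; the gripper's body (76 mm by 85 mm) begins 54 mm behind the grasp point. The pads swing forward as they close: fully open they stand 13 mm farther back than shut.
Start: joints at [-1.422, 0.286, 1.577, -0, 1.279, -0.15], TCP at [0.199, -0.645, 0.248] pointing down, gripper open.
Joint ranges: [-2.77, 2.77], [-0.9, 2.22], [0.21, 2.48], [-1.53, 4.67], [0.24, 2.81], [-2.84, 2.84]. Speed limits (rad/s): [2.79, 2.79, 3.14, 3.14, 3.14, 3.14].

## Interface

Orientations are given as a unit quaternion [x, y, z, w].
In Python, from plant import * gives the robot as it stands.
- The arm moves only by the shell command python3 -m crank 'ROWS' [FORCE]. ROWS is JSON, a list of rows, each a list of 7 numbers: the gripper's target within -1 to 1 (shut at 1, half-way at 0, fully open at -1), then the shift along the tool's x, y, z in cm, then the turn, a rotation vector about the tool's x, y, z in degrees. In form: [[fingers, tx, ty, tz, wx, wy, wz], ...]. A call has 1 to 5 rows; each row shifts and turns the commanded pose from where the row before left it, along the tool's axes as they then stand; what a row does not reach is not made up. A row lasts 1/10 s, in which the tool goes at most 50 mm and 8.59 degrees, less where a joint would pass 70% of its speed; a pose out of reach is approached as far as the arm can. A call is refused whole if a number of a shift passes 5 or a number of a turn 8.59, either way. A call with a gripper value outside its range is refused whole. The fingers move at their own pace and stop on an object; FORCE is the grip in N (left out, the last holds). Time passes only in rows, so rows that do not move let the fingers close. It gives the time, the measured TCP pose, the force and the opening at its end, in the units of the state.
- get_state(): the state, without advancing time (a new reading comes with each control period).
- read_camera(name): name is "side" or "top"; returns a dict with "color" (384x512x3 uint8, red, green, blue), "vfov" (degrees; the focal length in pixels is half the picture's height over the tangent of half this angle, whatever the lens; pixels are square), "cx", "cy" (the principal point, pixels), "distortion" ([k1, k2, p1, p2, k3] as OpenCV has them; the pictures are not rectified), "cam_to_world" (4x4, takes a point from camera to world coordinates). Camera axes: x right, y up, looking along -z (the intrinsics and any distortion apply to the point x, -y, -z); pixel columns grow to the right and rows downward; lengths in m; the calibration is good to about 2 mm. A picture is of the moment at which its call begins. There is no depth.
- sign_off(): hands the job in, once; it reports no verdict.
Trained networks look in the newest picture that a camera, given by its name, has taken for a name from the list of things; names that differ only in an ending like _2 or _b are one class to them, and where a whole thing is asked for, a point or a joint stands for the part that bears it (a point fixed in the world has none). Each returns a list of dicts, best first, with "p" (0 to 1); they miss things now and then, are a little off and sometimes report something else, mostly with a low value. They report only what shows in the picture. A call takes as long as a camera call.
- trace(thing, camera): "pixels" (384x512 bool, what is visible of it) and "location" ([column, row] in pixels, amid what is visible of it).
- place_of(thing, camera): "location" ([column, row] in pixels: a listed point, or the origin of a listed thing).
The state is a dict: "time": time; "qpos": joint angles; "dq": joint speeds; "joint_efforts": joint torques, N m; "eef_pos": TCP position; "tcp_rot": TCP orientation; "contact_force": force on the tool from outside, world axes, zero at the start; "wrist_torque": the same for the moment, N m; "opening": opening from 0.0 (shut) to 1.0 (fully open).
Only numpy, scipy, OpenCV 4.12 (cv2) and the standard library are available. Lean on these libraries where they do the work, as an engineer would, in place of code of your own. Each camera call takes 0.05 s, during which the arm holds its last target.

## Working session

There is one attempt and no reset: what is moved stays moved. The work goes in short steps, Python scripts to look and compute and a shell command to move; the robot and the scene stay as the last step left them, time stands still between calls to the robot, and variables do not carry over. Pictures are saved under pics/ and viewed, and the job is handed in when it is done.

```bash
ls; mkdir -p pics; python3 - <<'E'
from plant import *
import cv2
s=get_state();print({k:s[k] for k in ['time','eef_pos','tcp_rot','opening','contact_force']})
print({k:v for k,v in s.items() if 'tip' in k})
try: print(tip_extent)
except Exception as e: print(e)
for n in ['side','top']:
    c=read_camera(n);cv2.imwrite(f'pics/{n}0.png',c['color'][:,:,::-1]);print(n,c['vfov'],c['cx'],c['cy'],c['distortion'],c['cam_to_world'])
    for t in ['gate_centre','knob','badge_disc','badge_bar','badge_plus','badge_twin','machine','pivot','ink_tin','brayer','wood_block']:
        print(t,[(round(d['p'],2),d['location']) for d in place_of(t,n)][:2])
E
```

```text
pics
{'time': 0.0, 'eef_pos': array([ 0.19865544, -0.64445999,  0.24691437]), 'tcp_rot': array([ 9.88858779e-01,  1.48851857e-01,  1.23021977e-05, -1.19979410e-03]), 'opening': 0.9985994276018917, 'contact_force': array([-0.1504404 ,  0.41355722,  0.52413892])}
{}
0.017
side 50.12321804126387 256.31728223125396 188.38449768136206 [-0.1470578  0.         0.         0.         0.       ] [[-0.90475996  0.28291974 -0.31838002  0.24486028]
 [-0.42559269 -0.62990649  0.64968352  0.56234376]
 [-0.01674134  0.72330785  0.69032274  0.66654653]
 [ 0.          0.          0.          1.        ]]
gate_centre [(0.95, [240.3, 197.5])]
knob []
badge_disc [(0.49, [249.5, 220.5])]
badge_bar [(0.4, [219.1, 215.4]), (0.19, [234.4, 176.1])]
badge_plus [(0.36, [241.0, 234.8])]
badge_twin [(0.18, [281.6, 179.4])]
machine [(0.96, [242.6, 235.1])]
pivot []
ink_tin [(0.84, [214.5, 302.0])]
brayer [(0.84, [281.5, 181.7])]
wood_block [(0.63, [217.4, 308.7])]
top 42.14431217313873 259.9497253036406 197.87320458531 [-0.114157  0.        0.        0.        0.      ] [[-0.0284277   0.98047379 -0.19458419  0.32447291]
 [-0.99909009 -0.03406138 -0.02566737  0.03268346]
 [-0.03179399  0.19367747  0.98054994  1.06578332]
 [ 0.          0.          0.          1.        ]]
gate_centre [(0.95, [250.3, 199.1]), (0.4, [219.2, 190.0])]
knob [(0.76, [256.3, 213.2])]
badge_disc [(0.5, [224.4, 219.9])]
badge_bar [(0.42, [217.8, 188.6])]
badge_plus [(0.47, [282.3, 204.9])]
badge_twin [(0.45, [276.9, 178.1])]
machine [(0.77, [251.0, 207.9]), (0.74, [341.5, 210.7])]
pivot [(0.55, [254.2, 206.9])]
ink_tin [(0.65, [172.7, 225.8])]
brayer [(0.58, [340.2, 212.8])]
wood_block [(0.98, [176.1, 227.2])]
```

```bash
python3 - <<'E'
import cv2
a=cv2.imread('pics/top0.png');b=cv2.imread('pics/side0.png')
cv2.imwrite('pics/top0c.png',cv2.resize(a[140:270,150:370],None,fx=3.6,fy=3.6,interpolation=cv2.INTER_CUBIC))
cv2.imwrite('pics/side0c.png',cv2.resize(b[120:350,130:350],None,fx=2.6,fy=2.6,interpolation=cv2.INTER_CUBIC))
E
```

```text
(no output)
```

View pics/top0c.png

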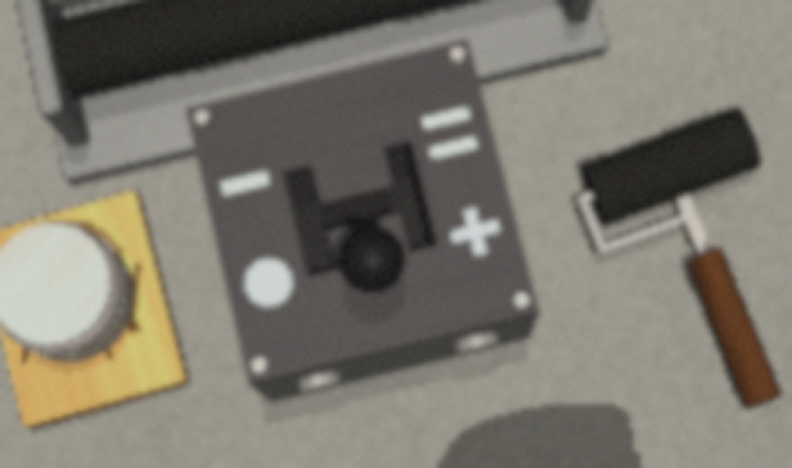

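View pics/side0c.png

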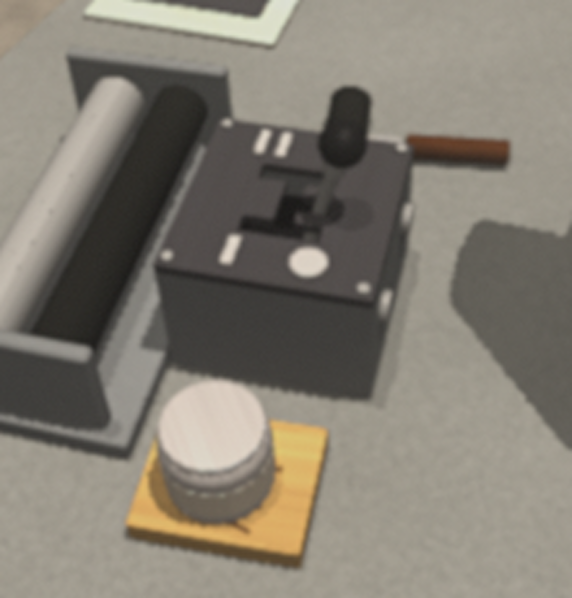

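View pics/top0.png

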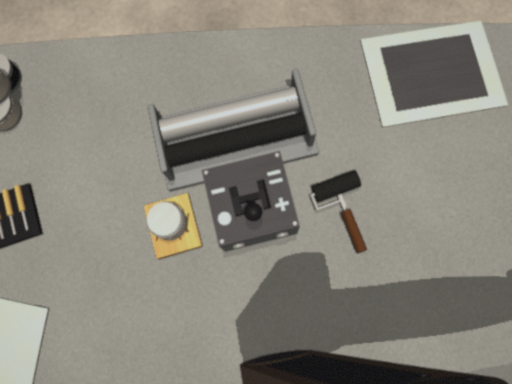

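The disc badge is at about (224,218) in the top picture, on the robot-side left corner. In machine axes that is x=-28, y=+57. The bar is far-left, the twin far-right and the plus near-right. Next I fit the machine pose and the knob.

```bash
cat > h.py <<'E'
import numpy as np,cv2
from scipy.optimize import least_squares
from scipy.spatial.transform import Rotation as R
from plant import *
def KD(c):
    f=192/np.tan(np.radians(c['vfov'])/2)
    return np.array([[f,0,c['cx']],[0,f,c['cy']],[0,0,1.]]),np.array(c['distortion'])
def proj(c,P):
    K,D=KD(c);T=np.linalg.inv(np.array(c['cam_to_world']))
    q=np.atleast_2d(P)@T[:3,:3].T+T[:3,3];q=q*[1,-1,-1]
    return cv2.projectPoints(q.reshape(-1,1,3),np.zeros(3),np.zeros(3),K,D)[0].reshape(-1,2)
def m2w(p,P):
    c,s=np.cos(p[2]),np.sin(p[2]);P=np.atleast_2d(P)
    return np.c_[p[0]+c*P[:,0]-s*P[:,1],p[1]+s*P[:,0]+c*P[:,1],P[:,2]]
def w2m(p,W):
    c,s=np.cos(p[2]),np.sin(p[2]);W=np.atleast_2d(W);d=W[:,:2]-p[:2]
    return np.c_[c*d[:,0]+s*d[:,1],-s*d[:,0]+c*d[:,1],W[:,2]]
E
python3 - <<'E'
from h import *
ct=read_camera('top');cs=read_camera('side')
t=np.array([[268,282],[245,183],[450,133],[475,231]])/3.6+[150,140]-.4
s=np.array([[309,263],[230,249],[273,141]])/2.6+[130,120]-.4
B=np.array([[-.028,.057,.119],[.028,.057,.119],[.028,-.057,.119],[-.028,-.057,.119]])
f=lambda p:np.r_[(proj(ct,m2w(p,B))-t).ravel(),(proj(cs,m2w(p,B[:3]))-s).ravel()]
r=least_squares(f,[.5,0,0]);print(r.x,np.degrees(r.x[2]),r.fun.reshape(-1,2).round(1))
for z in [0]:
  g=least_squares(lambda p:f(p)[:8],r.x).x;print(g)
  g=least_squares(lambda p:f(p)[8:],r.x).x;print(g)
k=np.array([[372,256]])/3.6+[150,140]-.4; ks=np.array([[343,143]])/2.6+[130,120]-.4
kk=least_squares(lambda v:np.r_[(proj(ct,v)-k).ravel(),(proj(cs,v)-ks).ravel()],[.5,0,.18]);print(kk.x,kk.fun,w2m(r.x,kk.x))
for n,P in [('gate',[0,0,.116]),('end',[-.042,.047,.172]),('k0',[-.038,0,.18])]: print(n,m2w(r.x,P))
print(R.from_quat(get_state()['tcp_rot']).as_matrix().round(3))
E
```

```text
[0.51472035 0.077846   0.21091429] 12.084498404500177 [[ 0.1 -0. ]
 [ 0.  -0.1]
 [-0.2 -0.1]
 [-0.1  0. ]
 [-0.2 -0.5]
 [ 0.2 -0. ]
 [ 0.2  0.6]]
[0.51461796 0.07777769 0.21035965]
[0.51487856 0.07793188 0.21263737]
[0.47637389 0.06900262 0.18042908] [ 0.11040667  0.34452396 -0.347816   -0.0788925 ] [[-0.0393481  -0.00061942  0.18042908]]
gate [[0.51472035 0.077846   0.116     ]]
end [[0.46381144 0.1150116  0.172     ]]
k0 [[0.47756244 0.06989054 0.18      ]]
[[ 0.956  0.294 -0.   ]
 [ 0.294 -0.956 -0.   ]
 [-0.     0.    -1.   ]]
```

```bash
python3 -m crank '[[1,0,0,0,0,0,5],[1,4,-3,0,0,0,0],[1,4,-3,0,0,0,0],[1,4,-3,0,0,0,0],[1,4,-3,0,0,0,0]]' 20
cat > st.py <<'E'
from h import *
import sys
p=[.51472,.07785,.21091]
s=get_state();print(s['time'],'mach mm',(w2m(p,s['eef_pos'])*1000).round(1),'yaw',np.degrees(R.from_quat(s['tcp_rot']).as_euler('ZYX'))[0]-12.08,R.from_quat(s['tcp_rot']).as_matrix()[:,2].round(3),'F',s['contact_force'].round(1),'op',round(s['opening'],2),'q',s['qpos'].round(2))
def knob():
    c={n:read_camera(n) for n in('top','side')};o=[]
    for n in c:
        d=trace('knob',n);o.append((n,d[0]['p'],d[0]['location']) if d else (n,0,None))
    print(o)
E
python3 st.py
```

```text
time: 1.8
eef_pos: [0.3309, -0.4927, 0.2484]
tcp_rot: [0.994, 0.105, 0.0, 0.0]
contact_force: [-0.2, -0.3, 0.2]
opening: 0.15
1.8 mach mm [[-299.2 -519.4  248.4]] yaw -0.0007454624732421422 [ 0. -0. -1.] F [-0.2 -0.3  0.2] op 0.15 q [-1.15  0.11  1.78  0.    1.25  0.21]
```

```bash
python3 -m crank '[[1,4,-3,0,0,0,0],[1,3.5,-3.5,0,0,0,0],[1,3.5,-3.5,0,0,0,0],[1,3.5,-3.5,0,0,0,0],[1,3.5,-3.5,0,0,0,0]]'; python3 st.py
```

```text
time: 2.3
eef_pos: [0.4711, -0.2884, 0.2487]
tcp_rot: [0.994, 0.105, 0.0, 0.0]
contact_force: [1.0, -0.4, -0.5]
opening: 0.0
2.3 mach mm [[-119.3 -349.   248.7]] yaw 0.029507503512677502 [ 0.001 -0.001 -1.   ] F [ 1.  -0.4 -0.5] op 0.0 q [-0.73  0.02  1.88  0.    1.25  0.63]
```

```bash
python3 -m crank '[[1,0.7,-4.9,0,0,0,0],[1,0.7,-4.9,0,0,0,0],[1,0.7,-4.9,0,0,0,0],[1,0.7,-4.9,0,0,0,0],[1,0.7,-4.9,0,0,0,0]]'; python3 st.py;  python3 -m crank '[[1,0,-4,0,0,0,0],[1,0,-4,0,0,0,0],[1,0,-2,0,0,0,0],[1,0,0,0,0,0,0]]';python3 st.py
```

```text
time: 2.8
eef_pos: [0.4526, -0.0414, 0.2487]
tcp_rot: [0.994, 0.105, 0.001, 0.0]
contact_force: [1.3, 0.3, 0.8]
opening: -0.0
2.8 mach mm [[ -85.7 -103.6  248.7]] yaw 0.012853803122760965 [ 0.001 -0.    -1.   ] F [1.3 0.3 0.8] op -0.0 q [-0.32 -0.22  2.1   0.    1.26  1.04]
time: 3.2
eef_pos: [0.4314, 0.0566, 0.2486]
tcp_rot: [0.994, 0.108, 0.0, -0.0]
contact_force: [0.1, -0.3, -0.4]
opening: 0.001
3.2 mach mm [[-85.9  -3.4 248.6]] yaw 0.2750394947150241 [ 0.001  0.    -1.   ] F [ 0.1 -0.3 -0.4] op 0.0 q [-0.1  -0.27  2.14  0.    1.28  1.25]
```

```bash
python3 -m crank '[[1,0,-0.3,3,0,0,0],[1,0,0,3,0,0,0],[1,0,0,0.8,0,0,0],[1,0,0,0,0,0,0]]';python3 st.py; python3 - <<'E'
from h import *
c=read_camera('side');cv2.imwrite('pics/s1.png',cv2.resize(c['color'][80:300,130:400,::-1],None,fx=2.6,fy=2.6))
E
```

```text
time: 3.6
eef_pos: [0.4307, 0.0568, 0.1792]
tcp_rot: [0.994, 0.105, -0.002, -0.0]
contact_force: [0.5, -0.1, 1.0]
opening: -0.002
3.6 mach mm [[-86.5  -3.  179.2]] yaw -0.01636738802737625 [-0.003  0.    -1.   ] F [ 0.5 -0.1  1. ] op -0.0 q [-0.1  -0.19  2.21 -0.    1.13  1.26]
```

View pics/s1.png

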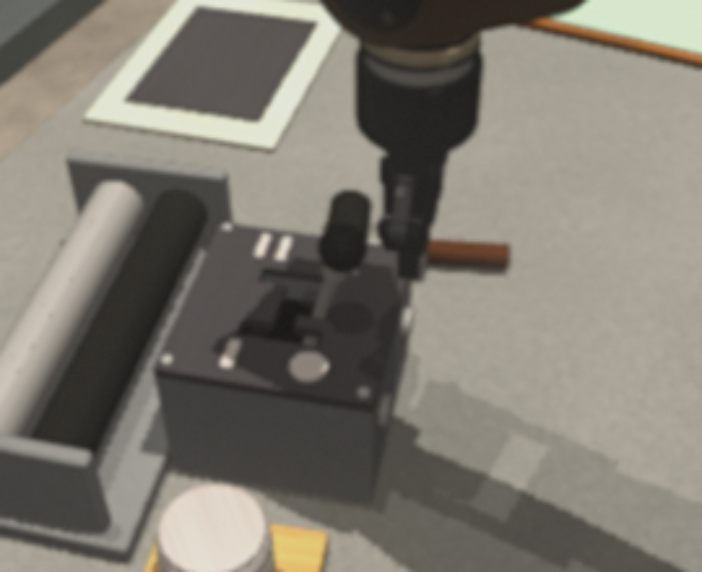

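The hand stands behind the knob on the robot side with clearance. Now push 1, in +x.

```bash
python3 -m crank '[[1,1.2,-0.3,0,0,0,0],[1,1,0,0,0,0,0],[1,1,0,0,0,0,0],[1,1,0,0,0,0,0],[1,0,0,0,0,0,0]]';python3 st.py; python3 -m crank '[[1,0.8,0,0,0,0,0],[1,0.7,0,0,0,0,0],[1,0,0,0,0,0,0]]';python3 st.py; python3 - <<'E'
from h import *
for n in ('side','top'):
  c=read_camera(n);cv2.imwrite(f'pics/{n}2.png',cv2.resize(c['color'][100:300,130:400,::-1],None,fx=2.6,fy=2.6))
  print([(d['p'],d['location']) for d in place_of('knob',n)])
E
```

```text
time: 4.15
eef_pos: [0.4733, 0.0692, 0.1809]
tcp_rot: [0.994, 0.106, 0.001, 0.0]
contact_force: [-1.3, -0.7, 1.6]
opening: 0.003
4.15 mach mm [[-42.3   0.2 180.9]] yaw 0.043743284195931764 [ 0.002 -0.    -1.   ] F [-1.3 -0.7  1.6] op 0.0 q [-0.07 -0.09  2.11  0.    1.12  1.29]
time: 4.45
eef_pos: [0.4873, 0.0725, 0.1803]
tcp_rot: [0.994, 0.106, 0.0, -0.0]
contact_force: [-1.9, -0.7, 0.6]
opening: 0.001
4.45 mach mm [[-27.9   0.5 180.3]] yaw 0.04217501522167311 [ 0.001  0.    -1.   ] F [-1.9 -0.7  0.6] op 0.0 q [-0.06 -0.05  2.08  0.    1.12  1.3 ]
[(0.66, [238.7, 169.5]), (0.49, [220.0, 214.6])]
[]
```

View pics/side2.png

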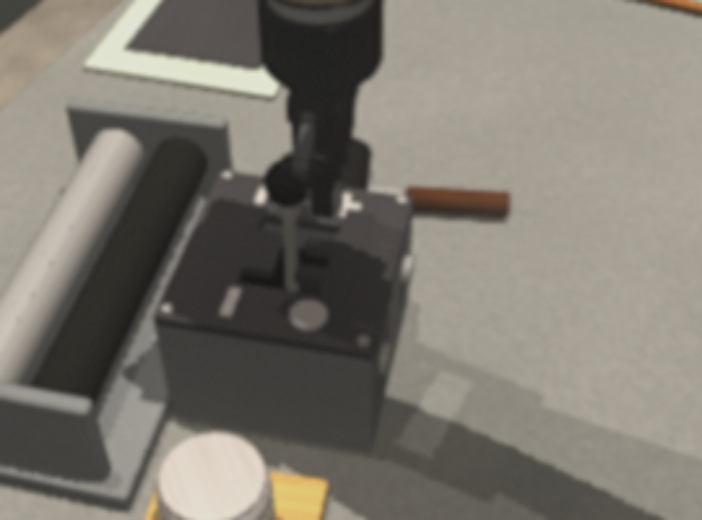

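View pics/top2.png

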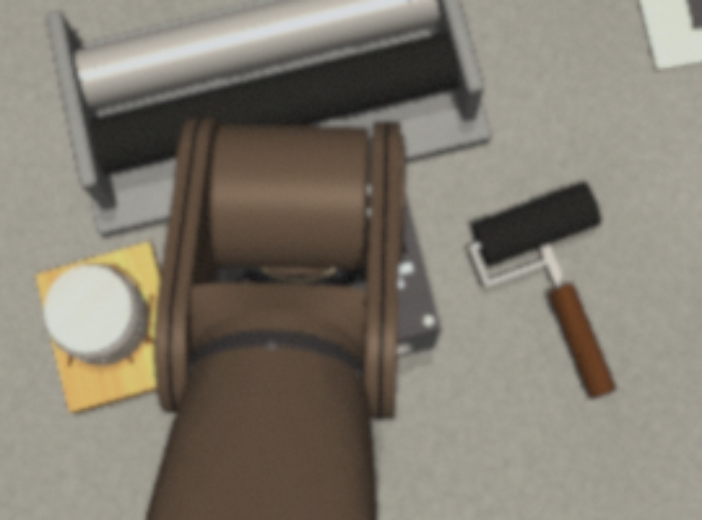

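```bash
cat >> h.py <<'E'
PM=[.51472,.07785,.21091]
def lev(sh,cr):  # knob in machine frame given leans
    a,b=np.tan(sh),np.tan(cr);u=np.array([a,b,1])/np.sqrt(1+a*a+b*b);return u*.16+[0,0,.025]
def fitlev(c,px):
    r=least_squares(lambda v:(proj(c,m2w(PM,lev(*v)))-px).ravel(),[0,0]);return r.x,lev(*r.x)*1000
E
python3 - <<'E'
from h import *
c=read_camera('side')
print(fitlev(c,[239.3,170]),fitlev(c,[238.7,169.5]))
E
```

```text
(array([0.00213665, 0.00417649]), array([  0.3418605 ,   0.66823573, 184.99823934])) (array([ 0.01090643, -0.0027105 ]), array([  1.74498729,  -0.43365319, 184.98989644]))
```

Lever is in the channel (knob x≈0.5 mm). Next I back off and go round to the right side.

```bash
python3 -m crank '[[1,-3,0,0,0,0,0],[1,0,3.5,0,0,0,0],[1,0,3.2,0,0,0,0],[1,2,0,0,0,0,0],[1,3.8,0,0,0,0,0]]';python3 -m crank '[[1,0,0,0,0,0,0]]';python3 st.py; python3 - <<'E'
from h import *
for n in ('side',):
  c=read_camera(n);cv2.imwrite(f'pics/{n}3.png',cv2.resize(c['color'][100:300,130:400,::-1],None,fx=2.6,fy=2.6))
  for d in place_of('knob',n): print(d['p'],fitlev(c,d['location']))
E
```

```text
time: 5.2
eef_pos: [0.5278, 0.0117, 0.1803]
tcp_rot: [0.995, 0.104, 0.0, -0.0]
contact_force: [1.3, 0.1, 0.4]
opening: 0.0
time: 5.3
eef_pos: [0.5311, 0.0125, 0.1804]
tcp_rot: [0.994, 0.105, 0.002, -0.0]
contact_force: [-0.2, 0.8, 0.1]
opening: 0.004
5.3 mach mm [[  2.4 -67.3 180.4]] yaw 0.012999898499584717 [ 0.003  0.    -1.   ] F [-0.2  0.8  0.1] op 0.0 q [-0.17  0.04  1.99  0.    1.11  1.19]
0.95 (array([ 0.00763033, -0.01215824]), array([  1.22074996,  -1.94521393, 184.98351763]))
```

View pics/side3.png

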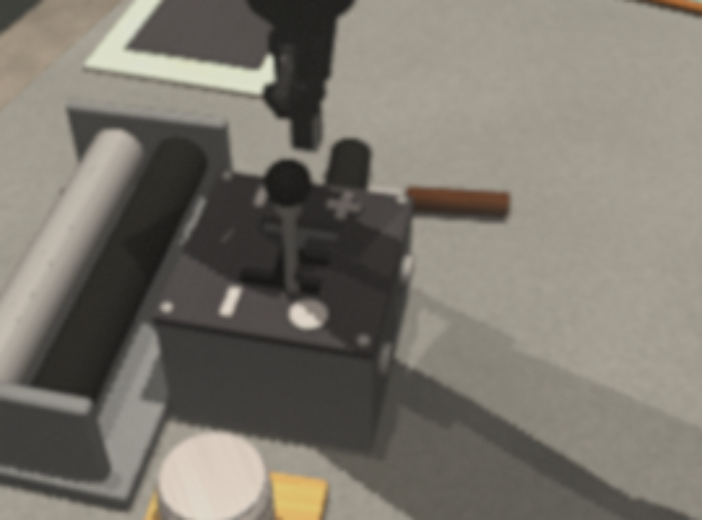

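```bash
python3 -m crank '[[1,-0.1,-2.3,0,0,0,0],[1,0,-1,0,0,0,0],[1,0,-1,0,0,0,0],[1,0,-1,0,0,0,0],[1,0,-1,0,0,0,0]]';python3 -m crank '[[1,0,-0.8,0,0,0,0],[1,0,0,0,0,0,0]]';python3 st.py; python3 - <<'E'
from h import *
for n in ('side',):
  c=read_camera(n);cv2.imwrite(f'pics/{n}4.png',cv2.resize(c['color'][100:300,130:400,::-1],None,fx=2.6,fy=2.6))
  for d in place_of('knob',n): print(d['p'],d['location'],fitlev(c,d['location']))
E
```

```text
time: 5.9
eef_pos: [0.5135, 0.0742, 0.1806]
tcp_rot: [0.994, 0.106, 0.0, 0.001]
contact_force: [-0.9, -2.7, 0.6]
opening: 0.003
time: 6.1
eef_pos: [0.5114, 0.0831, 0.1799]
tcp_rot: [0.994, 0.106, -0.0, -0.001]
contact_force: [0.4, -1.7, 0.0]
opening: -0.002
6.1 mach mm [[ -2.1   5.8 179.9]] yaw 0.09629297885596877 [-0.001  0.001 -1.   ] F [ 0.4 -1.7  0. ] op -0.0 q [-0.04  0.01  2.02  0.    1.11  1.32]
0.68 [233.9, 184.6] (array([0.00640232, 0.22343054]), array([  0.99890297,  35.45149858, 181.01984951]))
```

View pics/side4.png

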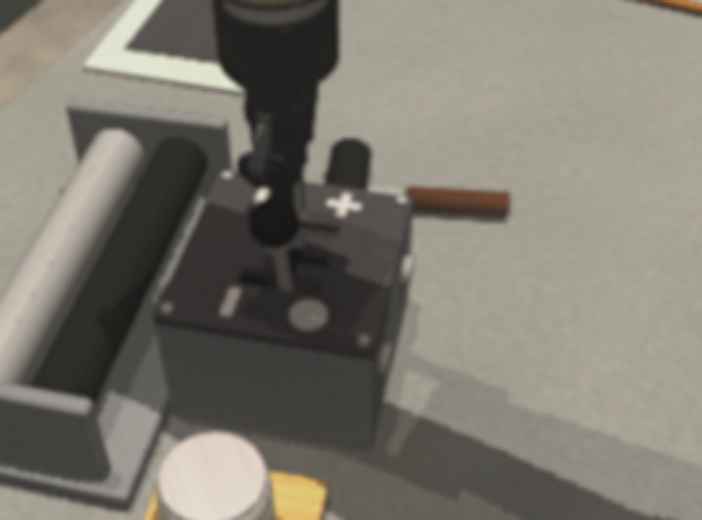

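```bash
python3 -m crank '[[1,0.2,-0.6,0,0,0,0],[1,0,-0.6,0,0,0,0],[1,0,0,0,0,0,0]]';python3 st.py; python3 - <<'E'
from h import *
for n in ('side',):
  c=read_camera(n);cv2.imwrite(f'pics/{n}5.png',cv2.resize(c['color'][100:300,130:400,::-1],None,fx=2.6,fy=2.6))
  for d in place_of('knob',n): print(d['p'],d['location'],fitlev(c,d['location']))
  print('proj 1,48',proj(c,m2w(PM,lev(0,.31))))
E
```

```text
time: 6.5
eef_pos: [0.5113, 0.0946, 0.1799]
tcp_rot: [0.994, 0.106, -0.0, -0.0]
contact_force: [-0.2, -1.3, -0.3]
opening: 0.0
6.5 mach mm [[  0.2  17.1 179.9]] yaw 0.0581230792417049 [-0.001  0.    -1.   ] F [-0.2 -1.3 -0.3] op 0.0 q [-0.01  0.01  2.02  0.    1.11  1.35]
0.69 [231.6, 190.4] (array([0.01348037, 0.29920191]), array([  2.06098883,  47.15731362, 177.87884123]))
proj 1,48 [[232.51437425 191.44055504]]
```

View pics/side5.png

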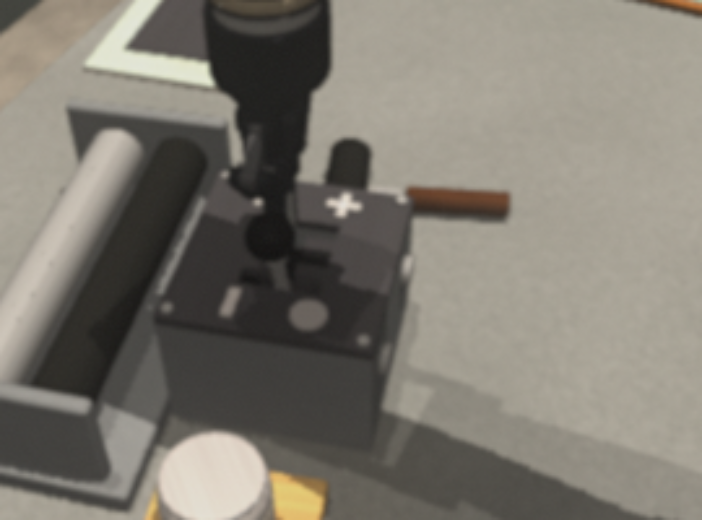

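In line with the left slots, knob y≈47. Next I go round to the far side.

```bash
python3 -m crank '[[1,0,3,0,0,0,0],[1,2.5,0.5,0,0,0,0],[1,2.5,0,0,0,0,0],[1,0,-3,0,0,0,0],[1,0,-3.3,0,0,0,0]]';python3 -m crank '[[1,0,0,0,0,0,0]]';python3 st.py; python3 - <<'E'
from h import *
for n in ('side',):
  c=read_camera(n);cv2.imwrite(f'pics/{n}6.png',cv2.resize(c['color'][100:300,130:400,::-1],None,fx=2.6,fy=2.6))
  for d in place_of('knob',n): print(d['p'],d['location'],fitlev(c,d['location']))
E
```

```text
time: 7.1
eef_pos: [0.5557, 0.1323, 0.1809]
tcp_rot: [0.995, 0.104, 0.001, -0.001]
contact_force: [0.0, -0.4, -0.3]
opening: 0.002
time: 7.2
eef_pos: [0.5542, 0.1351, 0.1806]
tcp_rot: [0.994, 0.107, 0.0, -0.001]
contact_force: [-0.5, -0.5, -1.3]
opening: -0.004
7.2 mach mm [[ 50.5  47.7 180.6]] yaw 0.19289989742412494 [ 0.     0.003 -1.   ] F [-0.5 -0.5 -1.3] op -0.0 q [0.06 0.12 1.9  0.   1.12 1.42]
0.78 [230.4, 190.8] (array([0.02580791, 0.30604305]), array([  3.93707361,  48.19147048, 177.51911888]))
```

View pics/side6.png

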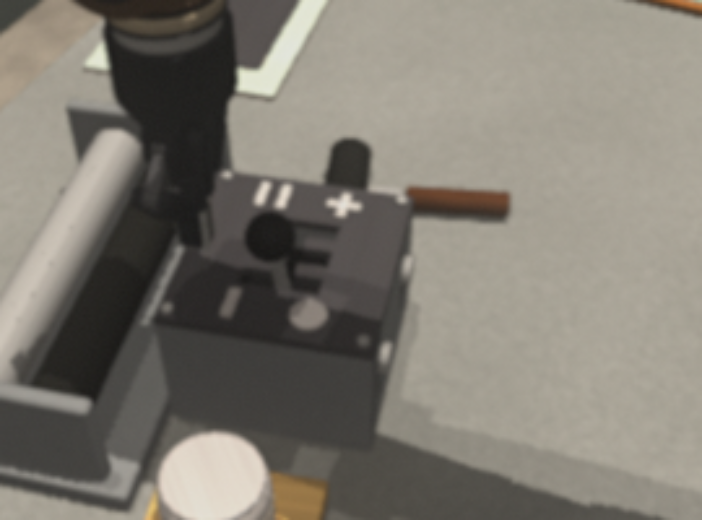

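```bash
python3 -m crank '[[1,-1.5,0,0.3,0,0,0],[1,-1,0,0.1,0,0,0],[1,-1,0,0.1,0,0,0],[1,-1,0,0.1,0,0,0],[1,-0.8,0,0,0,0,0]]';python3 -m crank '[[1,0,0,0,0,0,0]]';python3 st.py; python3 - <<'E'
from h import *
for n in ('side',):
  c=read_camera(n);cv2.imwrite(f'pics/{n}7.png',cv2.resize(c['color'][100:300,130:400,::-1],None,fx=2.6,fy=2.6))
  for d in place_of('knob',n): print(d['p'],d['location'],fitlev(c,d['location']))
E
```

```text
time: 7.8
eef_pos: [0.5028, 0.1204, 0.1751]
tcp_rot: [0.994, 0.105, 0.001, 0.0]
contact_force: [3.2, -0.1, -0.2]
opening: 0.002
time: 7.9
eef_pos: [0.5018, 0.1204, 0.1744]
tcp_rot: [0.994, 0.105, -0.0, 0.0]
contact_force: [2.0, 0.6, 1.7]
opening: -0.0
7.9 mach mm [[ -3.7  44.3 174.4]] yaw 0.02677995152012791 [-0. -0. -1.] F [2.  0.6 1.7] op -0.0 q [ 0.04  0.01  2.03 -0.    1.1   1.4 ]
0.84 [245.4, 192.6] (array([-0.14488215,  0.29552692]), array([-22.11827386,  46.15163189, 176.59422428]))
```

View pics/side7.png

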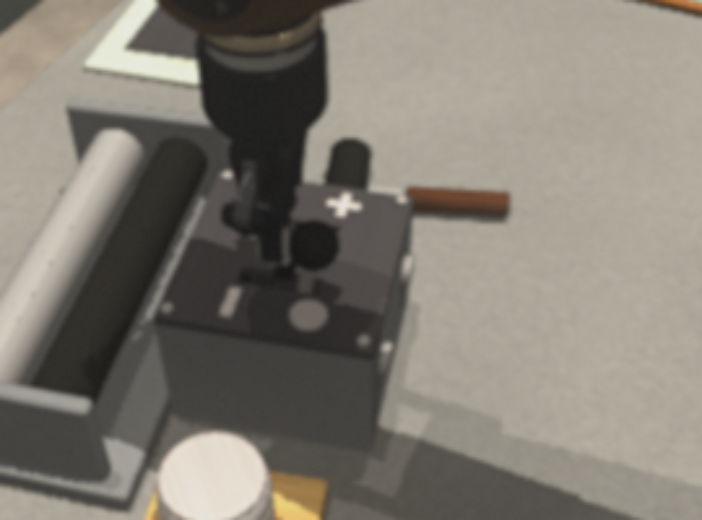

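```bash
python3 -m crank '[[1,-0.6,-0.2,0,0,0,0],[1,-0.5,0,0,0,0,0],[1,0,0,0,0,0,0]]';python3 st.py; python3 - <<'E'
from h import *
for n in ('side',):
  c=read_camera(n);cv2.imwrite(f'pics/{n}8.png',cv2.resize(c['color'][100:300,130:400,::-1],None,fx=2.6,fy=2.6))
  print('prev',fitlev(c,[250.5,193.9]))
  for d in place_of('knob',n): print(d['p'],d['location'],fitlev(c,d['location']))
E
```

```text
time: 8.3
eef_pos: [0.4918, 0.1203, 0.1738]
tcp_rot: [0.994, 0.106, 0.001, 0.0]
contact_force: [6.4, -1.2, -3.9]
opening: -0.003
8.3 mach mm [[-13.5  46.3 173.8]] yaw 0.048803226639224206 [ 0.003 -0.    -1.   ] F [ 6.4 -1.2 -3.9] op -0.0 q [ 0.04 -0.01  2.05 -0.    1.1   1.4 ]
prev (array([-0.20373212,  0.29694176]), array([-31.00975342,  45.92787503, 175.09672044]))
0.84 [251.9, 192.7] (array([-0.21441399,  0.27840856]), array([-32.78919143,  43.03887416, 175.5739826 ]))
```

View pics/side8.png

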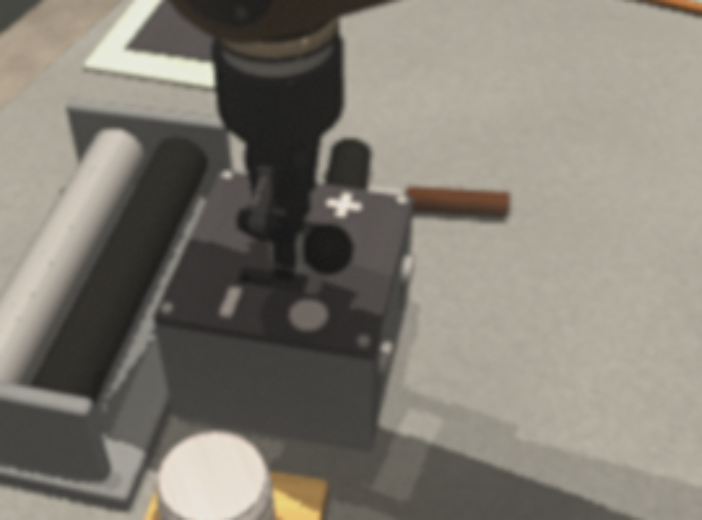

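```bash
python3 -m crank '[[1,-0.3,0,0,0,0,0],[1,0,0,0,0,0,0],[1,0,0,0,0,0,0]]';python3 st.py; python3 - <<'E'
from h import *
for n in ('side',):
  c=read_camera(n);cv2.imwrite(f'pics/{n}9.png',cv2.resize(c['color'][150:230,200:300,::-1],None,fx=7,fy=7,interpolation=cv2.INTER_CUBIC))
  print('prev',fitlev(c,[255.8,195.4]))
  for s in(-.23,-.25,-.28): print(s,proj(c,m2w(PM,lev(s,.3))))
E
```

```text
time: 8.7
eef_pos: [0.4911, 0.12, 0.1739]
tcp_rot: [0.994, 0.105, 0.005, -0.0]
contact_force: [13.4, 0.2, -7.9]
opening: -0.002
8.7 mach mm [[-14.2  46.1 173.9]] yaw 0.0131027336059919 [ 0.009  0.001 -1.   ] F [13.4  0.2 -7.9] op -0.0 q [ 0.04 -0.02  2.06  0.    1.09  1.4 ]
prev (array([-0.26513867,  0.29845983]), array([-40.1928223 ,  45.53911675, 173.02272083]))
-0.23 [[252.70947626 194.71116351]]
-0.25 [[254.44726683 195.16469255]]
-0.28 [[257.04595461 195.87304364]]
```

View pics/side9.png

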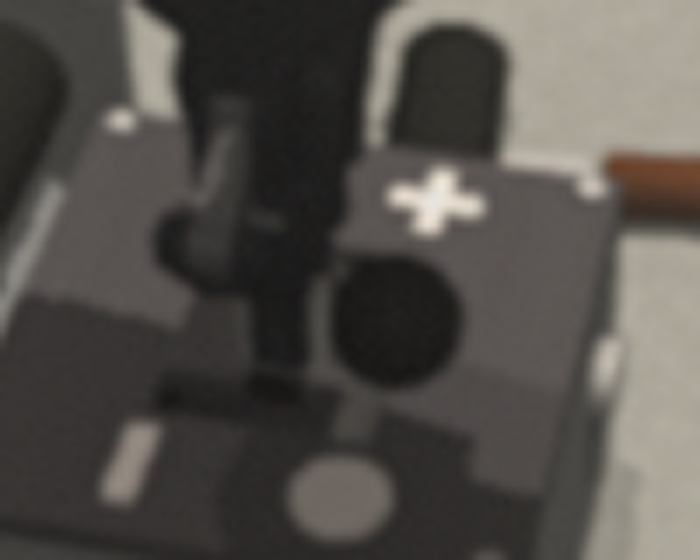

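The lever is hard against the end: the tool moved 0.7 mm while the force doubled, and the knob is at (256.5,195.5), shift≈-0.275. Now I retreat.

```bash
python3 -m crank '[[1,1,0,0,0,0,0],[1,2,0,0,0,0,0],[1,3,0,0,0,0,0],[1,0,0,-4,0,0,0],[1,0,0,-4,0,0,0]]';python3 -m crank '[[1,0,3.5,-3,0,0,0],[1,0,4.5,0,0,0,0],[1,0,4.5,0,0,0,0],[1,0,4.5,0,0,0,0],[1,0,0,0,0,0,0]]' ;python3 -m crank '[[1,0,0,0,0,0,0],[1,0,0,0,0,0,0],[1,0,0,0,0,0,0]]' >/dev/null; python3 st.py; python3 - <<'E'
from h import *
for n in ('side','top'):
  c=read_camera(n);cv2.imwrite(f'pics/{n}10.png',cv2.resize(c['color'][100:300,130:400,::-1],None,fx=2.6,fy=2.6))
  for d in place_of('knob',n): print(n,d['p'],d['location'],fitlev(c,d['location']))
  for t in ('ink_tin','brayer','wood_block'): print(t,[(round(d['p'],2),d['location']) for d in place_of(t,n)][:1])
E
```

```text
time: 9.25
eef_pos: [0.5457, 0.1326, 0.2513]
tcp_rot: [0.994, 0.106, -0.006, -0.0]
contact_force: [0.8, 0.3, 0.5]
opening: 0.002
time: 9.75
eef_pos: [0.5827, -0.038, 0.2834]
tcp_rot: [0.995, 0.103, -0.002, 0.0]
contact_force: [0.1, 0.5, -0.6]
opening: -0.002
10.05 mach mm [[  43.2 -121.9  284.1]] yaw 0.14457611486328226 [-0.001  0.001 -1.   ] F [-0.1  0.2 -0.7] op -0.0 q [-0.23  0.06  1.77  0.    1.31  1.13]
side 0.9 [256.7, 197.8] (array([-0.28334393,  0.32403983]), array([-42.57190983,  49.10740073, 171.20566229]))
ink_tin [(0.96, [217.3, 301.5])]
brayer [(0.85, [281.7, 180.8])]
wood_block [(0.66, [218.6, 307.0])]
top 0.84 [231.0, 220.9] (array([-0.30173936,  0.28135025]), array([-45.8357705 ,  42.56257704, 172.26679591]))
ink_tin [(0.65, [172.8, 224.9])]
brayer [(0.74, [344.1, 209.8])]
wood_block [(0.87, [170.2, 228.8])]
```

View pics/side10.png

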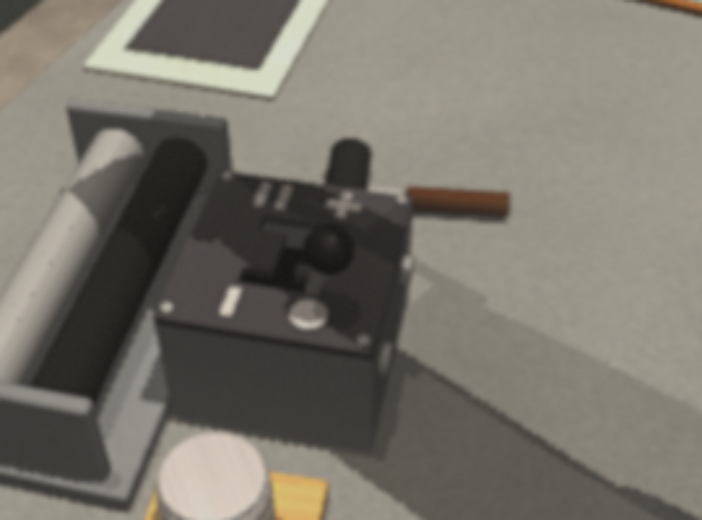

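View pics/top10.png

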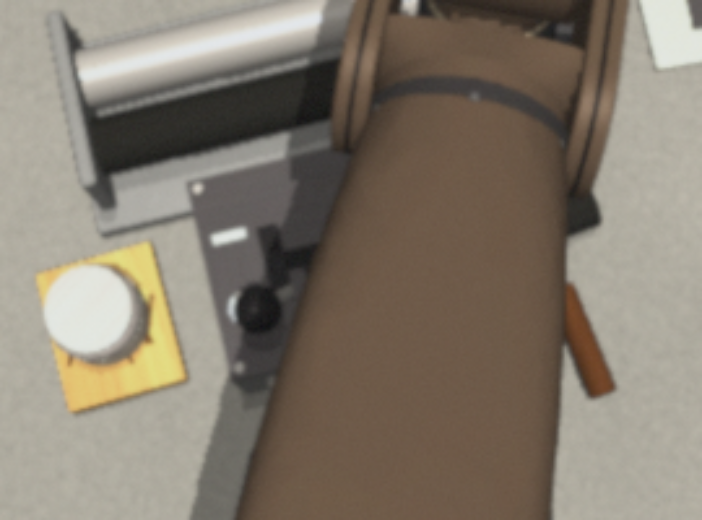

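Both cameras show the lever home in the disc's slot with the hand clear. The tin, block and brayer have not moved, so I hand in.

```bash
python3 -c "
from plant import *
print(sign_off())"
```

```text
the job is handed in; nothing more can be done
None
```

The lever is fully home in the robot-side left slot, the one marked by the disc. I pushed it there by its knob with the outside of the shut fingers: forward out of the middle slot, left along the channel, then back toward the robot. Then I lifted the hand clear and handed the job in at about 10 s; the hand-in reported no verdict.

**Lever position:** at the end stop the tool moved only 0.7 mm while the force roughly doubled, from 6 to 13 N. After the retreat I read the lever from both cameras:

| Camera | shift (rad) | cross (rad) |
|---|---|---|
| side | -0.28 | +0.32 |
| top | -0.30 | +0.28 |

The two readings differ by 0.02 to 0.04 rad, but both are well past the limits of 0.23 and 0.2. During the last push the knob detector read shift about 0.05 rad short while the hand partly hid the knob. I used the knob's position as I saw it in the picture instead.

**Hand and loose items:** the wrist force was near zero with the hand clear. The tin, block and brayer show no visible change in the pictures. The detectors put them within a few pixels of where they started; the largest shift was about 6 pixels, for the block in the top view.

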